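Push the filter rack through the gated drying chute

ROBOT

A 7-joint arm with a two-finger parallel gripper is mounted at the origin on the work surface. World frame = base frame: x ahead of the robot, y to its left, z up, the work surface at z = 0. Lengths are in m, angles in degrees, forces in N, time in s.
With the tool pointing down it reaches from about 0.4 to 0.85 m from the base axis. Payload 10.4 kg.
Tool frame: the origin (TCP) lies on the mounting face of the last link; the fingertips stand 182 mm ahead of it and the grasp point (between the pads) lies 164 mm ahead of it; z points along the fingers, y is the line along which they close (so a half turn about z gives the same grasp; the last joint's range is limited). The gripper opens to 87 mm and grips with 3 to 60 N. Pads are 19 mm wide; open, the fingers measure 117 mm over their backs; the gripper's body (75 mm by 190 mm) begins 51 mm behind the grasp point.
Start: joints at [67.861, 19.034, -3.707, 83.658, 1.238, 77.344, -5.071], TCP at [0.222, -0.584, 0.405] pointing down, gripper open.
Joint ranges: [-148.97, 148.97], [-28.65, 121.19], [-84.17, 76.75], [9.2, 138.47], [-72.65, 252.65], [3.7, 117.97], [-149.18, 149.18]. Speed limits (degrees/s): [127.2, 127.2, 159.86, 159.86, 180, 180, 180].

INTERFACE

Orientations are given as [roll, pitch, yaw] about the fixed x, y, z axes, in that order (R = Rz(yaw) Ry(pitch) Rx(roll)).
In Python, from rig import sensors, optics, bot gives the robot as it stands.
- The arm moves only by the tool drive_tool, never from a script. Its arguments are lists of equal length, an entry for each row: "claw": the opening, from -1 (shut) to 1 (fully open), so that 0 is half open; "xyz": the shift along the tool's x, y, z in units of 0.2 m (1.0 is 0.2 m), a list of three; "yaw": the turn about the tool's z in units of 120 degrees (1.0 is 120 degrees). A call has exactly 10 rows; each row is the pose to reach, as a shift and turn from the pose commanded when the call began, along the tool's axes at that moment; what a row does not reach only later rows make up. A row lasts 1/10 s, in which the tool goes at most 50 mm and 8.59 degrees, less where a joint would pass 70% of its speed; a pose out of reach is approached as far as the arm can. A call with a number of a shift or a turn outside -1 to 1 is refused whole. A call with a gripper value outside its range is refused whole. The fingers move at their own pace and stop on an object; "grip_force" is the grip in N (left out, the last holds). Time passes only in rows, so rows that repeat a pose let the fingers close, or fill a call up. It gives the time, the measured TCP pose, the force, the opening and the grip force at its end, in the units of the state.
- sensors.sense(): the state, without advancing time (a new reading comes with each control period).
- optics.grab_frame(name): name is "scene" or "side" or "wrist"; returns (picture, depth): 384x512x3 uint8, blue, green, red; 384x512 float32, m along the optical axis (not along the pixel's ray), 0 where there is no reading.
- optics.get_calibration(name): a dict with "fx", "fy", "cx", "cy" (pixels), "R" (3x3) and "t" (3): a world point X has camera coordinates R X + t. Camera axes: x right, y down, z forward; pixel columns grow to the right and rows downward; lengths in m; the calibration is good to about 2 mm. The wrist camera is an equidistant fisheye: a pixel r from the principal point sees the ray r / f radians off the axis. A picture is of the moment at which its call begins: read the wrist's pose just before it. get_calibration takes no time and is no camera call; for the wrist camera it gives the pose at the moment of the call.
- bot.job_done(): hands the job in; it is judged then, once.
The state is a dict: "time": time; "joint_pos": joint angles; "joint_velocities": joint speeds; "joint_efforts": joint torques, N m; "tool_pos": TCP position; "orientation": TCP orientation; "contact_force": force on the tool from outside, world axes, zero at the start; "ft_torque": the same for the moment, N m; "finger_gap": opening from 0.0 (shut) to 1.0 (fully open); "grasp_force": force on a finger pad.
Only numpy, scipy, OpenCV 4.12 (cv2) and the standard library are available. Lean on these libraries where they do the work, as an engineer would, in place of code of your own. Each camera call takes 0.05 s, during which the arm holds its last target. There are 200 camera calls.

TASK

Hold the chute's spring gate open by pressing its yellow bar down with one fingertip and, keeping it down, push the white rack of cone filters along the chute with the other finger, under the raised gate and right up to the blue end stop, never letting the gate touch the rack. Then let the bar up so the gate drops shut behind the rack's body, and take the hand clear. Slide the rack without lifting it, and leave the ramekin, the scrubber and the bin lid alone.

Things in the scene. Friction and masses are not known exactly. Their poses are not given: they have to be found in the camera images.
- chute: Fixed aluminium chute, open above. Origin: on the bench, on the centre line, in the gate's plane; +x = push direction (roughly to the robot's left), z up. In mm: floor top z 4, x -265 to 111; side walls' inner faces at y -33 and 33, 3 thick, top z 28. Outside the -y wall runs the gate's hinge axle (7 thick, y -46, z 50) on posts 8 by 14, top z 58, at x -258 and 12.
- end_stop (a point): Centre of the near face of the blue end stop, halfway up (chute x 104 mm, 72 wide, top at z 36 mm). With the rack's body against it, the rack's origin is at chute x 64, its push plate's rear face at chute x -56, still on the near side of the gate, and the gate hangs over its low tail strip.
- gate (a joint): Angle of the spring gate about the axle (along chute x): 0 = shut; grows as the yellow bar is pressed down and the blade rises; stop at 0.6. The blade clears the rack's body from about 0.31 up. The bar takes about 2 to 5 N, and the gate falls shut when let go.
- press_bar (a point): Round yellow bar, 12 mm thick, 246 long; origin at its centre, x axis along it and along the chute. Spans chute x -248 to -2; gate shut: axis at chute y -76, z 50 mm. Pressed, its axis is at y = -46 - 30 cos(angle), z = 50 - 30 sin(angle); top at z 43 at 0.45 rad, 39 at the stop. Red strips join it to the axle at chute x -246 and 0. A fingertip can slide along it.
- gate_blade (a point): Red gate blade, 43 wide, 24 high, 4 mm thick, under a red strip (7 high) that crosses over the chute in its plane x = 0. Origin: middle of its lower edge. Shut: lower edge at z 26, spanning chute y -10 to 33, so it blocks the rack's body. At 0.6 rad its outer top reaches z 102 mm: the hand must stay short of it.
- rack: White sliding rack, loose, about 0.45 kg, with two blue cone filters fixed in it. Origin: underside, centre of its body; x along the chute. In mm: body x -40 to 40, 62 wide, 36 high; behind it a low tail strip (16 wide, 12 high) to an upright push plate 58 wide, 5 thick, 62 high, rear face at x -120. Starts in front of the gate.
- ramekin: White ceramic ramekin, 84 mm across, 45 high, origin under its centre; leave alone.
- scrubber: Small beech scrubber, 150 by 14 mm, 23 high, lying flat, origin under its centre, x along it; leave alone.
- bin_lid: Blue plastic bin lid with a spring clip, 220 by 160 mm, 22 high, lying flat, origin under its centre; leave alone.
Things that resemble listed ones, but are neither listed nor needed, are in the scene too. Several things have the shape of the rack; the one meant has the colours described above.

How it is judged:
By the outcome, as a careful person would: the job done as asked, in the order asked, and still so for the second after the job is handed in, with the robot touching nothing.
It also fails if it takes over 40 s, if anything falls off the work surface, if the arm or the gripper's body presses on something with over 40 N, if the wrist force passes 120 N, or if a joint passes its speed limit or range.

## Working session

There is one attempt and no reset: what is moved stays moved. The work goes in short steps, Python scripts to look and compute and a tool call to move; the robot and the scene stay as the last step left them, time stands still between calls to the robot, and variables do not carry over. Pictures are saved under pics/ and viewed, at most 10 in all, crops included, and the job is handed in when it is done.

Besides the shell and the picture viewer there is one more tool, called as a command line: name --pt "numbers of a row" for each row, then --argument value for the rest. drive_tool: Moves the arm, as the interface text tells. Shifts and turns lie within -1 to 1; 1 stands for 0.2 m of shift or 120 degrees of turn. Its arguments: {"type":"object","properties":{"claw":{"type":"array","items":{"type":"number"}},"xyz":{"type":"array","items":{"type":"array","items":{"type":"number"}}},"yaw":{"type":"array","items":{"type":"number"}},"grip_force":{"type":"number"}},"required":["claw","xyz","yaw"]}

```bash
mkdir -p pics
python3 - <<'E'
from rig import sensors, optics
import cv2,numpy as np
s=sensors.sense();print({k:np.round(v,3) for k,v in s.items()})
for n in("scene","side"):
    p,d=optics.grab_frame(n);cv2.imwrite(f"pics/{n}0.png",p);np.savez(f"{n}0.npz",p=p,d=d,**optics.get_calibration(n))
a=cv2.imread("pics/scene0.png");b=cv2.imread("pics/side0.png")
E
```

```text
{'time': np.float64(0.0), 'joint_pos': array([67.861, 19.073, -3.707, 83.708,  1.238, 77.344, -5.07 ]), 'joint_velocities': array([-0.007, -0.103,  0.077, -0.006,  0.009, -0.089, -0.003]), 'joint_efforts': array([-1.0000e-03, -6.2326e+01,  2.4000e-02, -3.8988e+01, -6.1000e-02,
        4.0000e-02,  0.0000e+00]), 'tool_pos': array([ 0.222, -0.584,  0.404]), 'orientation': array([-1.79915e+02,  5.00000e-03,  2.08460e+01]), 'contact_force': array([ 0.121,  0.523, -0.39 ]), 'ft_torque': array([0.024, 0.006, 0.004]), 'grasp_force': np.float64(0.0), 'finger_gap': np.float64(0.998)}
```

View pics/scene0.png

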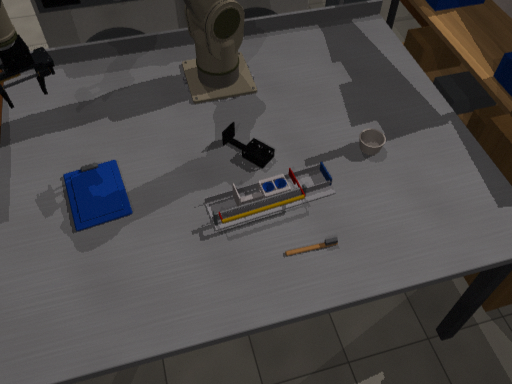

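View pics/side0.png

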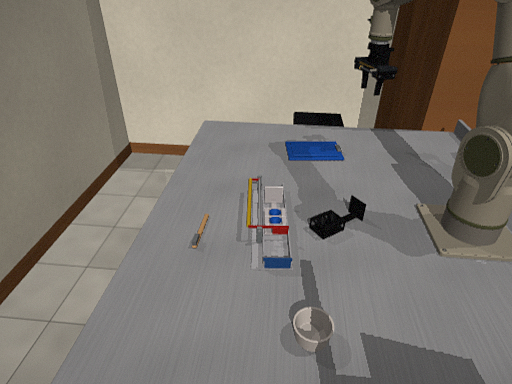

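The scene view (1st) shows the chute at about (205–335, 165–230): the yellow bar runs (222,217)–(303,197), the red gate is at (296,181) and the blue stop at (326,173). There are two rack shapes. The white one with blue cones, body at (274,185) and plate at (238,192), sits in the chute and matches the description. The black one at (258,152) is a decoy.

```bash
cat > h.py <<'E'
import numpy as np,cv2
def cloud(z):
    d=z['d'];v,u=np.mgrid[:384,:512]
    c=np.stack([(u-z['cx'])/z['fx']*d,(v-z['cy'])/z['fy']*d,d],-1)
    return (c-z['t'])@z['R']
E
python3 - <<'E'
from h import *
ims=[]
for n,(x0,y0,w,h) in(("scene",(195,150,150,90)),("side",(235,165,75,110))):
    z=np.load(n+"0.npz");P=cloud(z);hsv=cv2.cvtColor(z['p'],cv2.COLOR_BGR2HSV);d=z['d']
    H,S,V=[hsv[...,i].astype(int) for i in range(3)]
    roi=np.zeros(d.shape,bool);roi[y0:y0+h,x0:x0+w]=1;roi&=d>0
    print(n,"cam",np.round(-z['R'].T@z['t'],3))
    for nm,m in(("yel",(H>18)&(H<35)&(S>140)),("red",((H<8)|(H>172))&(S>140)),("blue",(H>100)&(H<125)&(S>140))):
        m=m&roi;q=P[m];k,l,st,ce=cv2.connectedComponentsWithStats(m.astype(np.uint8))
        for i in range(1,k):
            if st[i,4]<12: continue
            q=P[l==i];md=np.median(q,0);r=q[np.linalg.norm(q-md,axis=1)<.15]
            D=r[:,:2]-r[:,:2].mean(0);dr=np.linalg.svd(D,full_matrices=False)[2][0]
            pr=D@dr;print(nm,ce[i].round(),st[i,4],"mean",r.mean(0).round(4),"z",np.percentile(r[:,2],[5,95]).round(3),"dir",np.degrees(np.arctan2(dr[1],dr[0])).round(1)%180,"ends",(r[:,:2].mean(0)+dr*pr.min()).round(3),(r[:,:2].mean(0)+dr*pr.max()).round(3))
    s=800//w if w>h else 600//h
    cv2.imwrite(f"pics/{n}c.png",cv2.resize(z['p'][y0:y0+h,x0:x0+w],None,fx=5,fy=5,interpolation=cv2.INTER_CUBIC))
E
```

```text
scene cam [ 1.387 -0.257  1.141]
yel [262. 208.] 332 mean [ 0.6424 -0.018   0.0502] z [0.004 0.058] dir 95.6 ends [0.629 0.115] [ 0.654 -0.138]
red [295. 179.] 91 mean [0.5641 0.1024 0.0459] z [0.031 0.056] dir 5.3 ends [0.522 0.098] [0.627 0.108]
red [220. 216.] 14 mean [ 0.6338 -0.1371  0.0495] z [0.033 0.057] dir 170.1 ends [ 0.612 -0.133] [ 0.647 -0.139]
blue [325. 172.] 93 mean [0.5454 0.2064 0.0255] z [0.008 0.036] dir 5.3 ends [0.513 0.203] [0.585 0.21 ]
blue [280. 183.] 85 mean [0.5545 0.0618 0.0318] z [0.021 0.04 ] dir 49.9 ends [0.54  0.044] [0.566 0.076]
blue [268. 186.] 88 mean [0.5577 0.0234 0.032 ] z [0.02  0.041] dir 80.3 ends [0.56  0.038] [0.555 0.008]
side cam [0.544 0.838 0.652]
yel [249. 203.] 166 mean [ 0.6408 -0.002   0.0555] z [0.053 0.058] dir 95.2 ends [0.631 0.107] [ 0.653 -0.138]
red [252. 226.] 20 mean [0.6198 0.0978 0.0451] z [0.005 0.055] dir 93.8 ends [0.624 0.038] [0.619 0.11 ]
red [278. 229.] 149 mean [0.5494 0.1017 0.0446] z [0.031 0.055] dir 5.099999999999994 ends [0.596 0.106] [0.522 0.099]
blue [275. 212.] 61 mean [0.563  0.0121 0.0357] z [0.028 0.042] dir 5.800000000000011 ends [0.58  0.014] [0.547 0.011]
blue [275. 220.] 63 mean [0.559  0.0481 0.0346] z [0.028 0.041] dir 34.0 ends [0.574 0.058] [0.531 0.029]
blue [277. 262.] 259 mean [0.5453 0.2087 0.025 ] z [0.01  0.038] dir 5.300000000000011 ends [0.579 0.212] [0.512 0.206]
```

View pics/scenec.png

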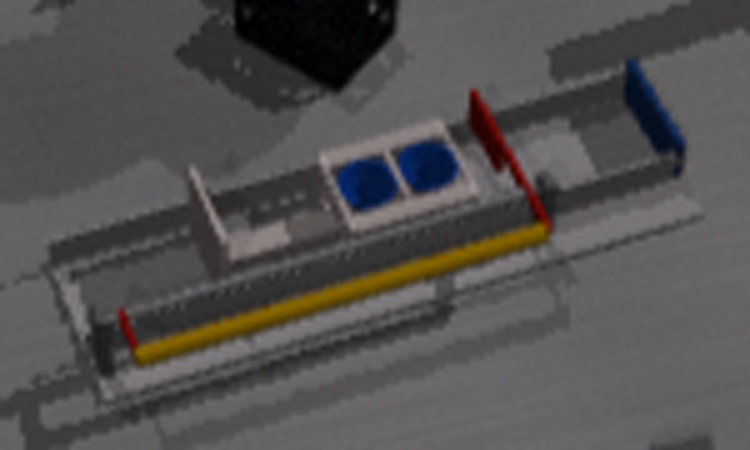

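The crop confirms it: the white rack with two blue cones at crop (400,190), and its plate at (205,220), is in front of the red gate. The chute yaw comes to about 95.3°, with the origin near (0.555, 0.1015). The bar, blade and stop all agree with the given sizes. Next I'll measure the plate and work out the first move.

```bash
cat >> h.py <<'E'
A=np.radians(95.3);E_=np.array([np.cos(A),np.sin(A)]);N_=np.array([-np.sin(A),np.cos(A)]);O=np.array([.555,.1015])
def w2c(P): q=P[...,:2]-O; return np.stack([q@E_,q@N_,P[...,2]],-1)
def c2w(x,y): return O+x*E_+y*N_
def move(pos,yaw,s):  # shift units & turn units from state s
    from scipy.spatial.transform import Rotation as R
    Rt=R.from_euler('xyz',s['orientation'],degrees=True)
    return Rt.inv().apply(np.array(pos)-s['tool_pos'])/.2, -((yaw-s['orientation'][2]+180)%360-180)/120
E
python3 - <<'E'
from h import *
from rig import sensors
for n in("scene","side"):
    z=np.load(n+"0.npz");C=w2c(cloud(z))[z['d']>0]
    m=(abs(C[:,1])<.028)&(C[:,2]>.046)&(C[:,2]<.07)&(C[:,0]<-.06)&(C[:,0]>-.24)
    print(n,m.sum(),np.percentile(C[m],[3,25,50,75,97],axis=0).round(4).tolist())
    m=(abs(C[:,1])<.03)&(C[:,2]>.034)&(C[:,2]<.045)&(C[:,0]<-.01)&(C[:,0]>-.15)
    print(m.sum(),np.percentile(C[m],[2,50,98],axis=0).round(4).tolist())
s=sensors.sense()
w=c2w(-.205,-.0335);print(w,move([*w,.30],95.3,s))
E
```

```text
scene 47 [[-0.1815, -0.0245, 0.0495], [-0.1811, -0.0162, 0.0563], [-0.1803, -0.0005, 0.0617], [-0.1785, 0.0147, 0.0649], [-0.1762, 0.0249, 0.0684]]
305 [[-0.1011, -0.0292, 0.0347], [-0.0615, 0.0068, 0.0388], [-0.022, 0.0282, 0.0431]]
side 106 [[-0.1805, -0.027, 0.0473], [-0.1786, -0.0146, 0.0516], [-0.1777, 0.0009, 0.057], [-0.1765, 0.0138, 0.0625], [-0.1743, 0.0262, 0.0672]]
298 [[-0.1023, -0.029, 0.0348], [-0.0598, 0.0009, 0.0403], [-0.0213, 0.0289, 0.0426]]
[ 0.60729275 -0.09952915] (array([ 2.66073623, -1.57833525,  0.52206393]), np.float64(-0.620482191368978))
```

drive_tool --claw '[0.38,0.38,0.38,0.38,0.38,0.38,0.38,0.38,0.38,0.38]' --pt "0.2 -0.1 0" --pt "0.4 -0.2 0" --pt "0.6 -0.3 0" --pt "0.8 -0.4 0" --pt "1 -0.5 0" --pt "1 -0.6 0" --pt "1 -0.7 0" --pt "1 -0.8 0" --pt "1 -0.9 0" --pt "1 -1 0" --yaw '[-0.07,-0.14,-0.21,-0.28,-0.35,-0.42,-0.49,-0.56,-0.62,-0.62]'

```text
time: 1.1
tool_pos: [0.3377, -0.3252, 0.4044]
orientation: [-180.0, -0.0, 95.5]
contact_force: [-0.1, 0.1, 0.1]
finger_gap: 0.692
grasp_force: 0.0
```

Run:
```python
from h import *
from rig import sensors
s=sensors.sense();print(s['tool_pos'],s['orientation'],s['finger_gap'],s['joint_pos'].round(1))
w=c2w(-.207,-.0335);print(w,move([*w,.30],95.3,s))
```

```text
[ 0.33772671 -0.32519799  0.40439789] [-1.79974531e+02 -2.45580588e-02  9.55067677e+01] 0.6918415208270902 [ 5.920e+01  4.000e-01 -2.080e+01  1.053e+02  1.000e-01  7.430e+01
  4.390e+01]
[ 0.60747749 -0.1015206 ] (array([0.98357073, 1.45008543, 0.52176652]), np.float64(0.0017230638492463867))
```

drive_tool --claw '[0.38,0.38,0.38,0.38,0.38,0.38,0.38,0.38,0.38,0.38]' --pt "0.1 0.15 0" --pt "0.2 0.3 0" --pt "0.3 0.45 0" --pt "0.4 0.6 0" --pt "0.5 0.75 0" --pt "0.6 0.9 0" --pt "0.7 1 0" --pt "0.7 1 0.1" --pt "0.7 1 0.2" --pt "0.7 1 0.2" --yaw '[0,0,0,0,0,0,0,0,0,0]'

```text
time: 2.1
tool_pos: [0.5238, -0.1682, 0.362]
orientation: [-179.8, -0.1, 95.3]
contact_force: [-0.1, 0.6, 1.1]
finger_gap: 0.691
grasp_force: 0.0
```

Run:
```python
from h import *
from rig import sensors
s=sensors.sense();print(s['tool_pos'],s['orientation'],s['finger_gap'],s['joint_pos'].round(1))
w=c2w(-.207,-.0335);print(w,move([*w,.30],95.3,s))
```

```text
[ 0.52375821 -0.16819228  0.36199023] [-1.79750343e+02 -1.18376589e-01  9.52615606e+01] 0.6913555430672899 [ 41.2  14.2 -32.4  97.    7.9  71.4  12.3]
[ 0.60747749 -0.1015206 ] (array([0.29292645, 0.44875139, 0.3086046 ]), np.float64(-0.00032032796778291107))
```

drive_tool --claw '[0.38,0.38,0.38,0.38,0.38,0.38,0.38,0.38,0.38,0.38]' --pt "0.1 0.15 0" --pt "0.2 0.3 0.1" --pt "0.29 0.45 0.2" --pt "0.29 0.45 0.3" --pt "0.29 0.45 0.31" --pt "0.29 0.45 0.31" --pt "0.29 0.45 0.31" --pt "0.29 0.45 0.31" --pt "0.29 0.45 0.31" --pt "0.29 0.45 0.31" --yaw '[0,0,0,0,0,0,0,0,0,0]'

```text
time: 3.1
tool_pos: [0.6088, -0.1026, 0.3034]
orientation: [180.0, 0.0, 95.2]
contact_force: [-1.0, 1.8, -0.0]
finger_gap: 0.689
grasp_force: 0.0
```

Run:
```python
from h import *
from rig import sensors,optics
s=sensors.sense();print(s['tool_pos'],s['orientation'],s['joint_pos'].round(1),s['contact_force'])
print("chute pos",w2c(s['tool_pos']))
c=optics.get_calibration("wrist");p,d=optics.grab_frame("wrist")
cv2.imwrite("pics/w1.png",p);print(c)
# overlay: expected bar ends, plate rear top edge, wall edges
def proj(x,y,z):
    q=c['R']@np.array([*c2w(x,y),z])+c['t'];r=np.hypot(q[0],q[1]);t=np.arctan2(r,q[2]);return int(c['cx']+c['fx']*t*q[0]/r),int(c['cy']+c['fy']*t*q[1]/r)
for a,b in(((-.248,-.076,.056),(-.002,-.076,.056)),((-.182,-.029,.066),(-.182,.029,.066)),((-.265,.033,.028),(.1,.033,.028)),((-.265,-.033,.028),(.1,-.033,.028))):
    cv2.line(p,proj(*a),proj(*b),(0,255,0),1)
cv2.imwrite("pics/w1o.png",cv2.resize(p,(800,600)))
```

```text
[ 0.60880862 -0.10262103  0.30339811] [1.79953958e+02 3.12002473e-02 9.52171614e+01] [ 30.9  25.8 -33.   90.6  14.8  68.    0.2] [-1.02888205  1.77977942 -0.03212128]
chute pos [-0.20821868 -0.03472379  0.30339811]
{'fx': 297.3186396354542, 'fy': 297.3186396354542, 'cx': 253.28316645686368, 'cy': 192.5823690919788, 'R': array([[ 0.99583106,  0.09119422,  0.00202703],
       [ 0.08745791, -0.96087282,  0.26282034],
       [ 0.02591542, -0.26154737, -0.96484266]]), 't': array([-0.59782533, -0.15763804,  0.2497527 ])}
```

View pics/w1o.png

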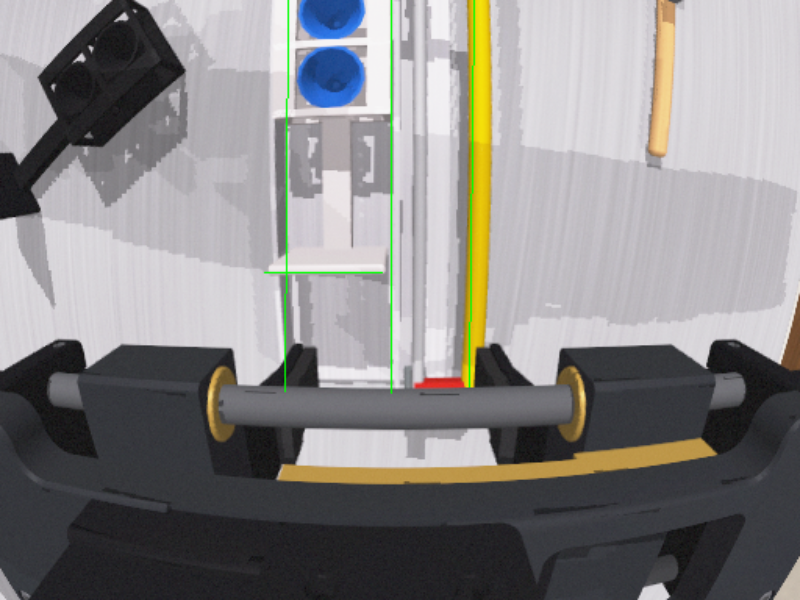

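The wrist view shows the white rack's plate at (325,260) and the bar at (482,150). My overlay puts the bar about 5 mm and the plate about 2 mm too far left, so I'll check with wrist depth.

Run:
```python
from h import *
from rig import sensors,optics
def rep(n,P,p,ok):
    C=w2c(P);h=cv2.cvtColor(p,cv2.COLOR_BGR2HSV).astype(int)
    m=ok&(h[...,0]>18)&(h[...,0]<35)&(h[...,1]>140)&(C[...,2]>.051)&(C[...,2]<.062)&(abs(C[...,1]+.076)<.02)
    q=C[m];f=np.polyfit(q[:,0],q[:,1],1);print(n,"bar n",m.sum(),"y@-200,-60",np.polyval(f,[-.2,-.06]).round(4),"y pct",np.percentile(q[:,1],[3,50,97]).round(4),"ztop",np.percentile(q[:,2],97).round(4))
    for lab,lo,hi in(("plate",.045,.072),):
        m=ok&(abs(C[...,1])<.04)&(C[...,2]>lo)&(C[...,2]<hi)&(C[...,0]<-.15)&(C[...,0]>-.195)
        q=C[m];print(lab,m.sum(),np.percentile(q,[2,50,98],axis=0).round(4).tolist())
    m=ok&(abs(C[...,1])<.045)&(C[...,2]>.034)&(C[...,2]<.044)&(C[...,0]<-.01)&(C[...,0]>-.12)
    q=C[m];print("body",m.sum(),np.percentile(q,[1,50,99],axis=0).round(4).tolist())
for n in("scene","side"):
    z=np.load(n+"0.npz");rep(n,cloud(z),z['p'],z['d']>0)
c=optics.get_calibration("wrist");p,d=optics.grab_frame("wrist")
v,u=np.mgrid[:384,:512];X=(u-c['cx'])/c['fx'];Y=(v-c['cy'])/c['fy'];t=np.hypot(X,Y)+1e-9
k=np.tan(t)/t;q=np.stack([X*k*d,Y*k*d,d],-1);P=(q-c['t'])@c['R']
rep("wrist",P,p,(d>0)&(t<1.2)&(v<230))
```

```text
scene bar n 271 y@-200,-60 [-0.0788 -0.0791] y pct [-0.0841 -0.0793 -0.0731] ztop 0.0589
plate 57 [[-0.1815, -0.0312, 0.0454], [-0.18, -0.0078, 0.0612], [-0.1762, 0.025, 0.0684]]
body 347 [[-0.1017, -0.0337, 0.0343], [-0.0617, 0.003, 0.0388], [-0.0217, 0.0302, 0.0432]]
side bar n 164 y@-200,-60 [-0.0758 -0.0761] y pct [-0.0809 -0.0759 -0.0712] ztop 0.0582
plate 114 [[-0.1811, -0.027, 0.0457], [-0.1775, 0.0011, 0.056], [-0.1742, 0.0266, 0.0677]]
body 312 [[-0.1029, -0.0315, 0.0344], [-0.0605, -0.0012, 0.0403], [-0.0205, 0.0298, 0.0428]]
wrist bar n 3154 y@-200,-60 [-0.0763 -0.0767] y pct [-0.082  -0.0763 -0.0717] ztop 0.0571
plate 788 [[-0.1825, -0.0293, 0.0477], [-0.1786, -0.003, 0.0655], [-0.1776, 0.0256, 0.0672]]
body 3863 [[-0.103, -0.0322, 0.0344], [-0.0713, 0.0005, 0.04], [-0.0369, 0.0291, 0.0419]]
```

drive_tool --claw '[0.38,0.38,0.38,0.38,0.38,0.38,0.38,0.38,0.38,0.38]' --pt "0 0 0.05" --pt "0 0 0.1" --pt "0 0 0.15" --pt "0 0 0.18" --pt "0 0 0.2" --pt "0 0 0.2" --pt "0 0 0.2" --pt "0 0 0.2" --pt "0 0 0.2" --pt "0 0 0.2" --yaw '[0,0,0,0,0,0,0,0,0,0]'

```text
time: 4.2
tool_pos: [0.6089, -0.1024, 0.2631]
orientation: [180.0, 0.0, 95.2]
contact_force: [0.7, -0.1, -0.7]
finger_gap: 0.688
grasp_force: 0.0
```

Run:
```python
from h import *
from rig import sensors,optics
s=sensors.sense();print(w2c(s['tool_pos']),s['orientation'],s['contact_force'])
p,d=optics.grab_frame("side");p2,_=optics.grab_frame("scene")
a=cv2.resize(p[150:270,215:335],(400,400),interpolation=cv2.INTER_CUBIC);b=cv2.resize(p2[130:250,180:300],(400,400),interpolation=cv2.INTER_CUBIC)
cv2.imwrite("pics/s2.png",np.hstack([a,b]))
```

```text
[-0.20800431 -0.03486277  0.26305582] [1.79969605e+02 1.46447237e-02 9.52392262e+01] [ 0.73007181 -0.13369244 -0.69064685]
```

View pics/s2.png

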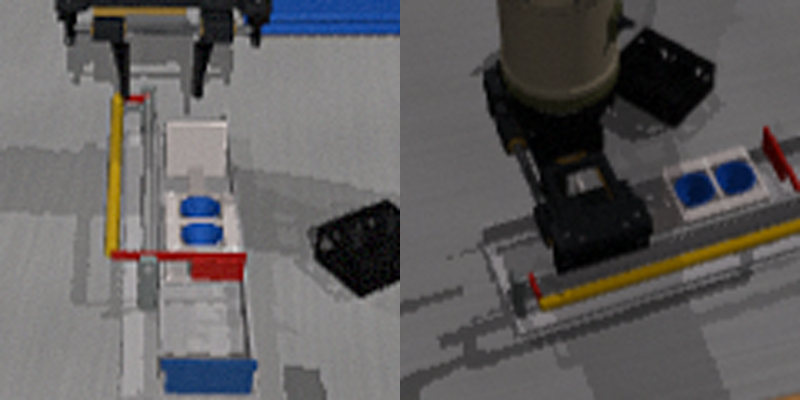

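The side crop (left) shows the fingertips at (125,97) by the bar and (197,97) behind the plate, with narrow tips. I'll shift 4 mm outward, then press.

drive_tool --claw '[0.38,0.38,0.38,0.38,0.38,0.38,0.38,0.38,0.38,0.38]' --pt "0 0.02 0" --pt "0 0.02 0.04" --pt "0 0.02 0.08" --pt "0 0.02 0.12" --pt "0 0.02 0.15" --pt "0 0.02 0.17" --pt "0 0.02 0.19" --pt "0 0.02 0.2" --pt "0 0.02 0.2" --pt "0 0.02 0.2" --yaw '[0,0,0,0,0,0,0,0,0,0]'

```text
time: 5.3
tool_pos: [0.6122, -0.102, 0.2225]
orientation: [-179.9, 0.0, 95.2]
contact_force: [-6.3, 0.2, 6.3]
finger_gap: 0.689
grasp_force: 2.9
```

Run:
```python
from h import *
from rig import sensors,optics
s=sensors.sense();print(w2c(s['tool_pos']),s['orientation'],s['contact_force'],s['ft_torque'])
p,d=optics.grab_frame("side");z=np.load("side0.npz");z=dict(z);z['p']=p;z['d']=d
C=w2c(cloud(z));h=cv2.cvtColor(p,cv2.COLOR_BGR2HSV).astype(int)
m=(d>0)&(h[...,0]>18)&(h[...,0]<35)&(h[...,1]>140)&(abs(C[...,1]+.076)<.02)
print("bar top",np.percentile(C[m][:,2],[50,90]))
m=(d>0)&((h[...,0]<8)|(h[...,0]>172))&(h[...,1]>140)&(abs(C[...,0])<.015)
print("red y,z",np.percentile(C[m][:,1:],[2,98],axis=0))
a=cv2.resize(p[150:270,215:335],(600,600),interpolation=cv2.INTER_CUBIC)
cv2.imwrite("pics/s3.png",a)
```

```text
[-0.20794482 -0.03815825  0.22250885] [-1.79874421e+02  5.40987248e-03  9.52405235e+01] [-6.26257438  0.18063739  6.3496377 ] [0.05217294 0.99914127 0.02737143]
bar top [0.04034493 0.14102519]
red y,z [[-0.06689435  0.03907614]
 [ 0.02819047  0.09176138]]
```

View pics/s3.png

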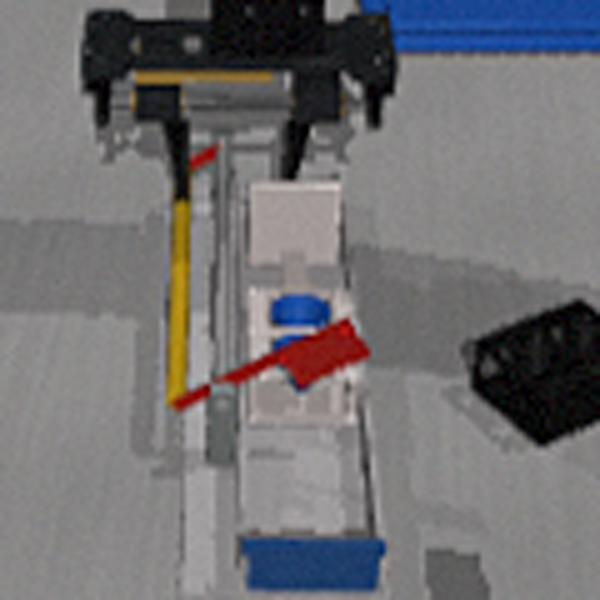

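Run:
```python
from h import *
z=np.load("side0.npz")
for y in(-.060,-.065,-.07,-.072,-.075,-.08,-.085,-.09):
    q=z['R']@np.array([*c2w(-.1985,y),.045])+z['t'];u=z['fx']*q[0]/q[2]+z['cx'];v=z['fy']*q[1]/q[2]+z['cy'];print(y,((u-215)*5).round(1),((v-150)*5).round(1))
im=cv2.imread("pics/s3.png")
for r in(150,165,180,190,196,210): print(r,im[r,150:215:5].tolist())
```

```text
-0.06 197.7 194.2
-0.065 189.9 194.1
-0.07 182.1 194.0
-0.072 179.0 194.0
-0.075 174.3 194.0
-0.08 166.5 193.9
-0.085 158.7 193.8
-0.09 150.9 193.7
150 [[85, 90, 89], [88, 90, 92], [98, 99, 101], [85, 87, 87], [40, 39, 41], [9, 13, 11], [13, 15, 11], [29, 29, 26], [79, 79, 81], [102, 102, 102], [78, 80, 101], [46, 48, 115], [11, 11, 131]]
165 [[137, 138, 139], [143, 142, 145], [142, 142, 144], [119, 120, 120], [76, 75, 76], [27, 28, 28], [19, 17, 16], [27, 36, 23], [10, 25, 98], [23, 28, 143], [43, 47, 126], [72, 73, 107], [95, 96, 97]]
180 [[132, 134, 135], [133, 134, 136], [136, 136, 137], [141, 141, 143], [113, 116, 116], [49, 52, 51], [19, 13, 14], [8, 13, 17], [64, 83, 86], [128, 134, 135], [140, 137, 139], [145, 144, 146], [123, 122, 122]]
190 [[135, 135, 135], [133, 133, 135], [130, 131, 133], [148, 145, 144], [115, 127, 131], [42, 56, 60], [18, 9, 8], [5, 10, 13], [67, 86, 92], [139, 144, 148], [152, 149, 152], [160, 158, 162], [107, 107, 107]]
196 [[132, 133, 135], [130, 133, 136], [132, 134, 137], [152, 147, 147], [108, 120, 128], [27, 41, 41], [10, 14, 14], [0, 13, 21], [62, 75, 82], [136, 134, 137], [141, 138, 138], [148, 148, 148], [100, 101, 100]]
210 [[123, 124, 125], [126, 127, 131], [131, 130, 131], [145, 137, 134], [113, 113, 116], [48, 112, 132], [19, 130, 163], [0, 113, 148], [70, 115, 130], [155, 148, 150], [166, 162, 162], [172, 171, 174], [140, 138, 139]]
```

The tip spans chute y from about -75.5 to -65, so it sits on top of the bar. The gate is at about 0.55 rad with the blade well up. I'll push slowly and ease 1 mm outward.

drive_tool --claw '[0.38,0.38,0.38,0.38,0.38,0.38,0.38,0.38,0.38,0.38]' --pt "0.02 0.002 0" --pt "0.04 0.004 0" --pt "0.06 0.006 0" --pt "0.09 0.007 0" --pt "0.13 0.007 0" --pt "0.17 0.007 0" --pt "0.21 0.007 0" --pt "0.25 0.007 0" --pt "0.28 0.007 0" --pt "0.3 0.007 0" --yaw '[0,0,0,0,0,0,0,0,0,0]'

```text
time: 6.35
tool_pos: [0.6089, -0.0422, 0.223]
orientation: [180.0, 0.1, 95.2]
contact_force: [0.8, -6.1, 3.7]
finger_gap: 0.688
grasp_force: 3.6
```

```bash
cat > chk.py <<'E'
from h import *
from rig import sensors,optics
import sys
s=sensors.sense();print(w2c(s['tool_pos']),s['orientation'],s['contact_force'].round(2))
p,d=optics.grab_frame("side");z=dict(np.load("side0.npz"));z['p']=p;z['d']=d
C=w2c(cloud(z));h=cv2.cvtColor(p,cv2.COLOR_BGR2HSV).astype(int)
m=(d>0)&(h[...,0]>18)&(h[...,0]<35)&(h[...,1]>140)&(abs(C[...,1]+.076)<.02)&(C[...,2]<.07)
print("bar top",np.percentile(C[m][:,2],[50,90]).round(4))
m=(d>0)&((h[...,0]<8)|(h[...,0]>172))&(h[...,1]>140)&(abs(C[...,0])<.015)&(C[...,1]>-.02)
print("blade z",np.percentile(C[m][:,2],[2,98]).round(4))
m=(d>0)&(abs(C[...,1])<.028)&(C[...,2]>.05)&(C[...,2]<.07)&(h[...,1]<60)&(h[...,2]>90)&(C[...,0]>-.2)&(C[...,0]<-.02)
print("plate x",m.sum(),np.percentile(C[m][:,0],[5,50,95]).round(4) if m.any() else '')
cv2.imwrite(f"pics/{sys.argv[1]}.png",cv2.resize(p[150:270,215:335],(600,600),interpolation=cv2.INTER_CUBIC))
E
python3 chk.py s4
```

```text
[-0.1480983  -0.04041378  0.22298646] [1.79956789e+02 8.54589901e-02 9.52438474e+01] [ 0.79 -6.15  3.69]
bar top [0.0401 0.0427]
blade z [0.0553 0.0921]
plate x 98 [-0.1355 -0.1324 -0.1295]
```

drive_tool --claw '[0.38,0.38,0.38,0.38,0.38,0.38,0.38,0.38,0.38,0.38]' --pt "0.04 0 0" --pt "0.09 0 0" --pt "0.14 0 0" --pt "0.19 0 0" --pt "0.24 0 0" --pt "0.29 0 0" --pt "0.33 0 0" --pt "0.36 0 0" --pt "0.38 0 0" --pt "0.39 0 0" --yaw '[0,0,0,0,0,0,0,0,0,0]'

```text
time: 7.4
tool_pos: [0.6018, 0.0352, 0.223]
orientation: [180.0, 0.1, 95.2]
contact_force: [0.4, -6.4, 4.7]
finger_gap: 0.69
grasp_force: 4.0
```

```bash
python3 chk.py s5
```

```text
[-0.07034389 -0.04044423  0.22296376] [1.79973050e+02 9.38056988e-02 9.52353665e+01] [ 0.41 -6.42  4.67]
bar top [0.04  0.042]
blade z [0.056 0.092]
plate x 111 [-0.0581 -0.0548 -0.0527]
```

View pics/s5.png

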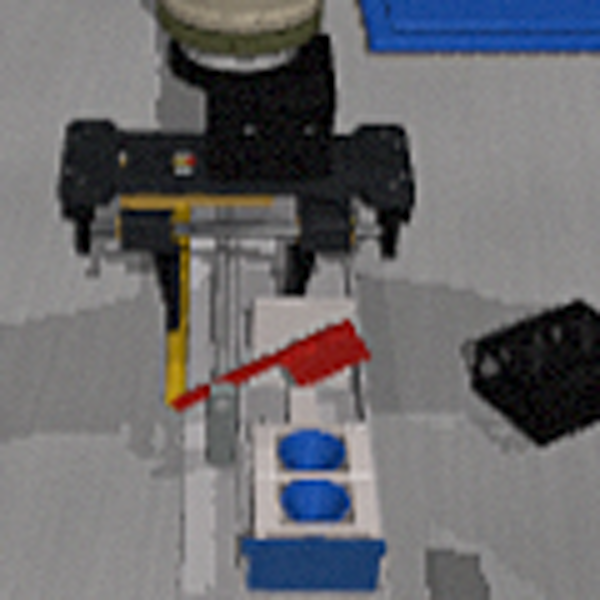

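The picture shows the body just short of the blue stop at (315,540), with the blade up over the tail at (330,350). About 3 mm is left.

drive_tool --claw '[0.38,0.38,0.38,0.38,0.38,0.38,0.38,0.38,0.38,0.38]' --pt "0.003 0 0" --pt "0.006 0 0" --pt "0.009 0 0" --pt "0.012 0 0" --pt "0.015 0 0" --pt "0.018 0 0" --pt "0.02 0 0" --pt "0.022 0 0" --pt "0.022 0 0" --pt "0.022 0 0" --yaw '[0,0,0,0,0,0,0,0,0,0]'

```text
time: 8.45
tool_pos: [0.6016, 0.0378, 0.223]
orientation: [180.0, 0.2, 95.2]
contact_force: [1.6, -10.7, 6.5]
finger_gap: 0.686
grasp_force: 6.3
```

```bash
python3 chk.py s6
```

```text
[-0.06771018 -0.04050246  0.22297821] [179.98023866   0.20513584  95.15461594] [  1.59 -10.72   6.51]
bar top [0.0397 0.042 ]
blade z [0.049  0.0914]
plate x 96 [-0.0551 -0.0524 -0.0498]
```

drive_tool --claw '[0.38,0.38,0.38,0.38,0.38,0.38,0.38,0.38,0.38,0.38]' --pt "0.002 0 0" --pt "0.004 0 0" --pt "0.006 0 0" --pt "0.008 0 0" --pt "0.01 0 0" --pt "0.01 0 0" --pt "0.01 0 0" --pt "0.01 0 0" --pt "0.01 0 0" --pt "0.01 0 0" --yaw '[0,0,0,0,0,0,0,0,0,0]'

```text
time: 9.5
tool_pos: [0.6016, 0.0382, 0.223]
orientation: [180.0, 0.3, 95.1]
contact_force: [1.1, -15.6, 6.5]
finger_gap: 0.693
grasp_force: 8.9
```

```bash
python3 chk.py s7
```

```text
[-0.06729125 -0.04052807  0.22298403] [179.99054845   0.33368473  95.08796442] [  1.08 -15.59   6.51]
bar top [0.0397 0.0416]
blade z [0.0556 0.0916]
plate x 97 [-0.0555 -0.0526 -0.0496]
```

View pics/s7.png

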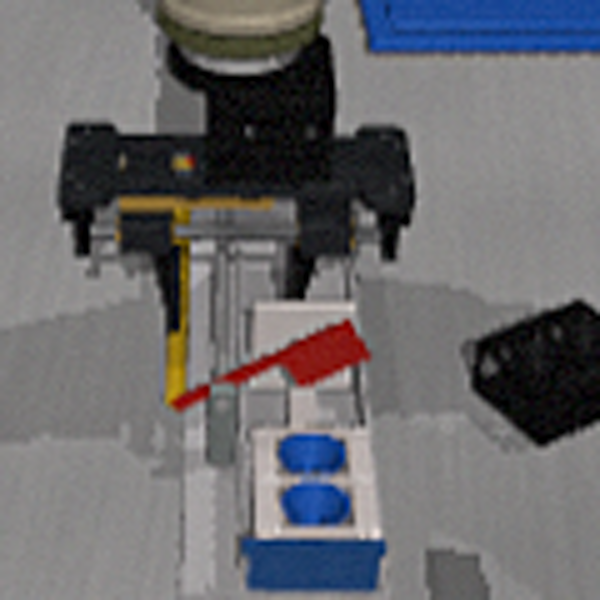

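The rack is against the stop: force rises with no travel. Now I'll back off the plate with the bar still down, then raise the hand.

drive_tool --claw '[0.38,0.38,0.38,0.38,0.38,0.38,0.38,0.38,0.38,0.38]' --pt "-0.02 0 0" --pt "-0.04 0 0" --pt "-0.06 0 0" --pt "-0.08 0 0" --pt "-0.08 0 0" --pt "-0.08 0 -0.02" --pt "-0.08 0 -0.04" --pt "-0.08 0 -0.06" --pt "-0.08 0 -0.09" --pt "-0.08 0 -0.13" --yaw '[0,0,0,0,0,0,0,0,0,0]'

```text
time: 10.55
tool_pos: [0.6023, 0.0259, 0.249]
orientation: [-180.0, 0.0, 95.2]
contact_force: [0.1, 0.2, -1.0]
finger_gap: 0.69
grasp_force: 0.0
```

drive_tool --claw '[0.38,0.38,0.38,0.38,0.38,0.38,0.38,0.38,0.38,0.38]' --pt "0 0 -0.1" --pt "0 0 -0.2" --pt "0 0 -0.3" --pt "0 0 -0.4" --pt "-0.1 0 -0.5" --pt "-0.2 0 -0.6" --pt "-0.3 0 -0.6" --pt "-0.4 0 -0.6" --pt "-0.4 0 -0.6" --pt "-0.4 0 -0.6" --yaw '[0,0,0,0,0,0,0,0,0,0]'

```text
time: 11.55
tool_pos: [0.6097, -0.0535, 0.369]
orientation: [-180.0, -0.0, 95.2]
contact_force: [0.5, 0.0, 0.1]
finger_gap: 0.69
grasp_force: 0.0
```

```bash
python3 chk.py s8
```

```text
[-0.15934054 -0.04011039  0.36898683] [-1.79999768e+02 -1.60242921e-02  9.52182253e+01] [0.54 0.05 0.07]
bar top [0.0557 0.0575]
blade z [0.03   0.0553]
plate x 103 [-0.0548 -0.0524 -0.0497]
```

View pics/s8.png

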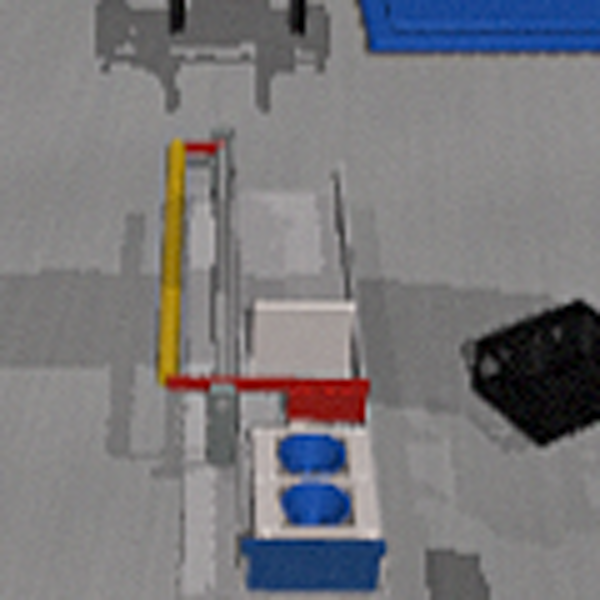

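The picture shows the gate shut at (325,400) behind the rack's body, the body against the blue stop at (315,540), and the hand clear.

```bash
python3 -c "
from rig import bot;print(bot.job_done())"
```

```text
the job is handed in; nothing more can be done
None
```

The job is handed in: the white rack is up against the blue end stop, the gate has dropped shut behind its body, and the hand is clear, after about 12 s on the robot's clock.

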